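# Press the relay block home in the kiln controller and refit its cover

### The arm

A 6-joint arm with a two-finger parallel gripper is mounted at the origin on the work surface. World frame = base frame: x ahead of the robot, y to its left, z up, the work surface at z = 0. Lengths are in m, angles in rad, forces in N, time in s.
With the tool pointing down it reaches from about 0.3 to 0.85 m from the base axis. Payload 4.2 kg.
Tool frame: the origin (TCP) lies at the very end of the fingers, on their centre line; the grasp point (between the pads) lies robot.pinch_z behind it (robot.pinch_z is the distance from the TCP to the grasp point, in m); z points along the fingers, y is the line along which they close (so a half turn about z gives the same grasp; the last joint's range is limited). The gripper opens to 91 mm and grips with 3 to 60 N. Pads are 32 mm wide; open, the fingers measure 118 mm over their backs; the gripper's body (76 mm by 178 mm) begins 60 mm behind the grasp point.
Start: joints at [1.171, 0.32, 1.565, -0, 1.257, -0.02], TCP at [0.213, 0.534, 0.214] pointing down, gripper open.
Joint ranges: [-3.11, 3.11], [-0.84, 2.01], [0.21, 2.61], [-1.34, 4.49], [0.05, 2.63], [-2.56, 2.56]. Speed limits (rad/s): [2.57, 2.57, 3.14, 3.14, 3.14, 3.14].

### API

Orientations are given as a rotation vector (axis times angle).
In Python, from workcell import robot, vision, spotter gives the robot as it stands.
- The arm moves only by the tool jog_arm, never from a script. Its argument "steps" is a list of rows, each a list of 4 numbers: the shift along the tool's x, y, z in cm, then the turn about the tool's z in degrees. A call has 1 to 12 rows; each row shifts and turns the commanded pose from where the row before left it, along the tool's axes as they then stand; what a row does not reach is not made up. A row lasts 1/10 s, in which the tool goes at most 50 mm and 8.59 degrees, less where a joint would pass 70% of its speed; a pose out of reach is approached as far as the arm can. A call is refused whole if a number of a shift passes 5 or a number of a turn 8.59, either way. A call with a gripper value outside its range is refused whole. "claw" is the opening in per cent of the stroke, from 0 (shut) to 100 (fully open), set as the call begins (left out, the last holds). The fingers move at their own pace and stop on an object; "newtons" is the grip in N (left out, the last holds). Time passes only in rows, so rows that do not move let the fingers close. It gives the time, the measured TCP pose, the force, the opening and the grip force at its end, in the units of the state.
- robot.state(): the state, without advancing time (a new reading comes with each control period).
- vision.capture(name): name is "scene" or "top"; returns a dict with "pixels" (420x560x3 uint8, red, green, blue), "K" (3x3 intrinsics, pixels), "R" (3x3) and "t" (3): a world point X has camera coordinates R X + t. Camera axes: x right, y down, z forward; pixel columns grow to the right and rows downward; lengths in m; the calibration is good to about 2 mm. A picture is of the moment at which its call begins. There is no depth.
- robot.sign_off(): hands the job in; it is judged then, once.
Trained networks look in the newest picture that a camera, given by its name, has taken for a name from the list of things; names that differ only in an ending like _2 or _b are one class to them, and where a whole thing is asked for, a point or a joint stands for the part that bears it (a point fixed in the world has none). Each returns a list of dicts, best first, with "score" (0 to 1); they miss things now and then, are a little off and sometimes report something else, mostly with a low value. They report only what shows in the picture. A call takes as long as a camera call.
- spotter.masks_of(label, camera): "region" (420x560 bool, what is visible of it) and "position" ([column, row] in pixels, amid what is visible of it).
The state is a dict: "time": time; "q": joint angles; "qd": joint speeds; "joint_torque": joint torques, N m; "tcp_pos": TCP position; "orientation": TCP orientation; "contact_force": force on the tool from outside, world axes, zero at the start; "ft_torque": the same for the moment, N m; "finger_gap": finger opening in m; "finger_force": force on a finger pad.
Only numpy, scipy, OpenCV 4.12 (cv2) and the standard library are available. Lean on these libraries where they do the work, as an engineer would, in place of code of your own. Each camera call takes 0.05 s, during which the arm holds its last target. There are 200 camera calls.

### The job

Fit the oblong black relay block into the recess in the kiln controller's sloping face and press it fully home, so that its top is flush with the face. Then fit the aluminium cover plate over it: hook one edge of the plate under the lip at the lower end of the face and lower the other edge until the plate lies flat on the face. Leave the other things on the bench where they are.

Things in the scene. Friction and masses are not known exactly. Their poses are not given: they have to be found in the camera images.
- controller: the grey kiln controller, a fixed wedge-shaped housing with vent slots, 154 mm deep, 150 mm wide, 120 mm high, standing on the bench. Its top is a sloping face (panel). Origin: on the bench, straight below the panel's origin; x from the low end to the high end, z up
- panel: the controller's sloping face, 28 degrees from level, low end nearer the robot, 150 (x) by 136 (y) mm. Origin: on its surface at the centre of the mouth of the recess, 85 mm above the bench; x up the slope, y across, z square out of the face. Recess 39 (x) by 53 (y) mm, 3 mm bevel round the mouth, its floor is socket. Side rails 3 mm high, inner sides at y = +-54 mm, bound the cover
- lip (a point): mid-length of the lip's free edge, underside, at the low end of the face (panel x = -48.5, z = 9 mm; axes as panel). The steel lip, 124 mm wide, overhangs 8 mm up the slope from a wall whose inner side is at panel x = -56.5 mm; free height under it 9 mm, its top is 12 mm above the face
- stop (a point): foot of the inner side of the stop bar at the high end of the face (panel x = +56.5, z = 0 mm; axes as panel). The bar stands 5 mm high; the cover must lie between it and the wall below the lip, 113 mm apart
- socket (a joint): the contact carrier that forms the floor of the recess; it slides along the face's normal. 0 = fully up (floor 18 mm below the face), 0.010 = fully down (floor 28 mm below the face); starts at 0 to 0.0015. It takes about 5 N to push it down and it stays where it is left; a block just set on it stands 8.5 to 10 mm proud of the face
- block: the relay block: plain black oblong block with small grey contacts on its long sides, 36 (x) by 50 (y) by 28 (z, high) mm, 0.07 to 0.12 kg, loose on the bench at one side of the controller, x within 30 degrees of straight away from the robot, same either way round. Origin: centre of its underside, z up
- block_top (a point): centre of the top of the relay block, 28 mm above its underside
- cover: the cover: aluminium plate 110 (x) by 100 (y) by 5 mm with an upright grip rib in the middle of its top, 14 (x) by 50 (y) mm, 26 mm high above the plate; 0.18 to 0.28 kg. Lies flat, rib up, on the bench at the other side of the controller, x within 30 degrees of straight ahead, same either way round. Origin: centre of its underside, z up. Fitted, x runs along the slope, underside on the face
- spare_block: a bystander: a smaller square black block, 30 by 30 by 16 mm; not the one to fit. Origin: centre of its underside
- flux_jar: a bystander: glass jar with a blue lid, 76 mm across, 100 mm high. Origin: centre of its underside
- crucible: a bystander: small white ceramic cup, 68 mm across, 45 mm high. Origin: centre of its underside
- screwdriver: a bystander: screwdriver 180 mm long lying on the bench. Origin: its middle
- brush: a bystander: brush 180 mm long lying on the bench. Origin: its middle
- ingot_mould: a bystander: open dark steel ingot mould 50 by 120 mm, 30 mm high. Origin: centre of its underside
- pickle_can: a bystander: steel can 66 mm across, 60 mm high, on the robot's side of the controller. Origin: centre of its underside

How it is judged:
On the way:
1. the relay block is in the recess with its top flush with the face, and the cover is not yet on (z of block_top in the frame of panel between -0.003 and 0.002 m and x of block_top in the frame of panel between -0.004 and 0.004 m and y of block_top in the frame of panel between -0.004 and 0.004 m and angle between the z axis of block and the z axis of panel, either way round below 0.09 rad and distance between cover and panel above 0.05 m), for 0.2 s.
At the end, for the whole second after the job is handed in: Block in the recess, top level with the face (2 mm proud to 3 mm below, 4 mm from centre, 5 degrees from square); cover flat on the face (2.5 mm, 1.7 degrees), an edge under the lip, 4 mm from centre along the slope and 6 mm across; both released and at rest (z of block_top in the frame of panel between -0.003 and 0.002 m and x of block_top in the frame of panel between -0.004 and 0.004 m and y of block_top in the frame of panel between -0.004 and 0.004 m and angle between the z axis of block and the z axis of panel, either way round below 0.09 rad and z of cover in the frame of panel between -0.002 and 0.0025 m and x of cover in the frame of panel between -0.004 and 0.004 m and y of cover in the frame of panel between -0.006 and 0.006 m and angle between the z axis of cover and the z axis of panel, either way round below 0.03 rad and linear speed of each of cover, block below 0.01 m/s); the robot touches nothing.
It fails at once if a bystander is moved more than 30 mm (distance of any of spare_block, flux_jar, crucible, screwdriver, brush, ingot_mould, pickle_can from where it was at the start of the episode above 0.03 m).
It also fails if it takes over 67 s, if anything falls off the work surface, if the arm or the gripper's body presses on something with over 40 N, if the wrist force passes 120 N, or if a joint passes its speed limit or range.

## Working session

There is one attempt and no reset: what is moved stays moved. The work goes in short steps, Python scripts to look and compute and a tool call to move; the robot and the scene stay as the last step left them, time stands still between calls to the robot, and variables do not carry over. Pictures are saved under pics/ and viewed, at most 10 in all, crops included, and the job is handed in when it is done.

Besides the shell and the picture viewer there is one more tool, called after "Request:" as a command line: name --pt "numbers of a row" for each row, then --argument value for the rest. jog_arm: Moves the arm, as the interface text tells. Its arguments: {"type":"object","properties":{"steps":{"type":"array","items":{"type":"array","items":{"type":"number"}}},"claw":{"type":"number"},"newtons":{"type":"number"}},"required":["steps"]}

```bash
ls; mkdir -p pics; cat > h.py <<'E'
import numpy as np, cv2, pickle
from workcell import robot, vision, spotter
def ray(c,px):
    d=c['R'].T@(np.linalg.inv(c['K'])@[px[0],px[1],1]); o=-c['R'].T@c['t']; return o,d
def at_z(c,px,z):
    o,d=ray(c,px); return o+d*(z-o[2])/d[2]
def proj(c,X):
    p=np.atleast_2d(X)@c['R'].T+c['t']; p=p@c['K'].T; return p[:,:2]/p[:,2:]
E
python3 - <<'E'
from h import *
print(robot.state(), getattr(robot,'pinch_z',None))
im=[]
for n in ['scene','top']:
    c=vision.capture(n); im.append(c)
    cv2.imwrite(f'pics/{n}0.png',c['pixels'][:,:,::-1])
    print(n,'cam at',-c['R'].T@c['t'])
    for l in ['controller','panel','block','cover','spare_block','pickle_can','flux_jar','crucible','ingot_mould','screwdriver','brush']:
        r=spotter.masks_of(l,n)
        for q in r[:2]: print(l,round(q['score'],2),q['position'],q['region'].sum(), at_z(c,q['position'],0.02).round(3))
E
```

```text
pics
{'time': 0.0, 'q': array([ 1.17099187e+00,  3.20277662e-01,  1.56566910e+00, -9.65793921e-06,
        1.25741772e+00, -2.00075120e-02]), 'qd': array([-4.15564824e-06, -1.87064521e-03,  5.97007217e-04, -1.57232102e-03,
       -1.34024481e-04, -1.58902525e-04]), 'joint_torque': array([ 1.11510646e-03, -4.12468529e+01, -2.31974763e+01,  7.26637454e-02,
        4.58001543e-02, -1.46286066e-04]), 'tcp_pos': array([0.21297785, 0.5335517 , 0.21313233]), 'orientation': array([-5.92931676e-01, -3.08476350e+00,  2.72478468e-03]), 'contact_force': array([-0.34766317, -0.64131189,  0.01042668]), 'ft_torque': array([-0.01997236, -0.00040776,  0.00299467]), 'finger_force': 0.0, 'finger_gap': 0.09091891262061198} 0.0188
scene cam at [1.33719443 0.28306193 1.0749797 ]
controller 0.79 [277.3, 234.2] 4411 [0.627 0.001 0.02 ]
controller 0.35 [167.3, 237.2] 649 [ 0.73  -0.253  0.02 ]
panel 0.84 [277.9, 224.1] 2510 [ 0.597 -0.008  0.02 ]
block 0.82 [392.0, 227.6] 377 [0.509 0.265 0.02 ]
block 0.31 [119.7, 205.3] 807 [ 0.681 -0.42   0.02 ]
cover 0.59 [198.8, 168.3] 985 [ 0.491 -0.282  0.02 ]
spare_bl
[... 617 characters left out ...]
 253.2] 260 [0.505 0.264 0.02 ]
cover 0.93 [389.5, 264.8] 1417 [ 0.474 -0.274  0.02 ]
spare_block 0.64 [250.1, 284.6] 125 [0.419 0.109 0.02 ]
spare_block 0.45 [438.3, 191.2] 756 [ 0.681 -0.417  0.02 ]
pickle_can 0.58 [325.2, 291.1] 503 [ 0.402 -0.097  0.02 ]
pickle_can 0.43 [284.0, 205.6] 3241 [0.64  0.017 0.02 ]
flux_jar 0.96 [206.1, 157.4] 766 [0.78  0.241 0.02 ]
crucible 0.85 [375.7, 168.0] 435 [ 0.748 -0.243  0.02 ]
crucible 0.19 [327.4, 291.0] 484 [ 0.402 -0.103  0.02 ]
ingot_mould 0.57 [301.5, 147.0] 830 [ 0.81  -0.032  0.02 ]
ingot_mould 0.29 [206.3, 160.6] 768 [0.77 0.24 0.02]
screwdriver 0.65 [152.2, 210.4] 281 [0.626 0.39  0.02 ]
brush 0.57 [441.5, 192.7] 670 [ 0.677 -0.426  0.02 ]
```

```bash
python3 - <<'E'
import cv2
a=cv2.imread('pics/top0.png')[130:310,130:450]; cv2.imwrite('pics/top0c.png',cv2.resize(a,(800,450),interpolation=cv2.INTER_CUBIC))
a=cv2.imread('pics/scene0.png')[130:330,160:460]; cv2.imwrite('pics/scene0c.png',cv2.resize(a,(800,533),interpolation=cv2.INTER_CUBIC))
E
```

```text
(no output)
```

View pics/top0c.png

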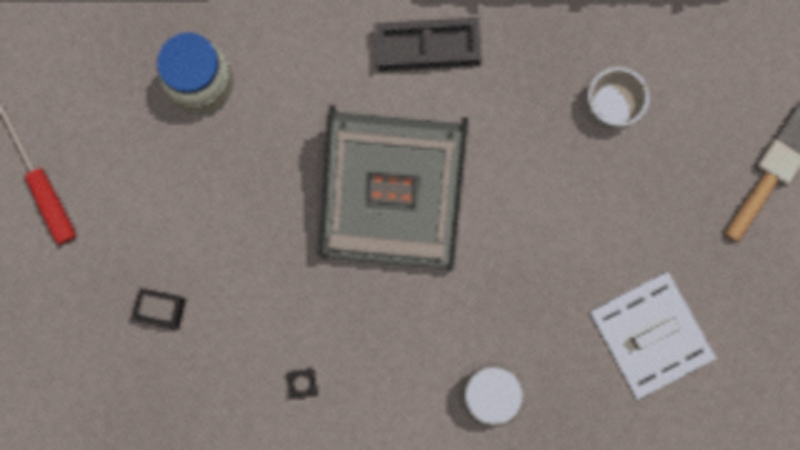

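View pics/scene0c.png

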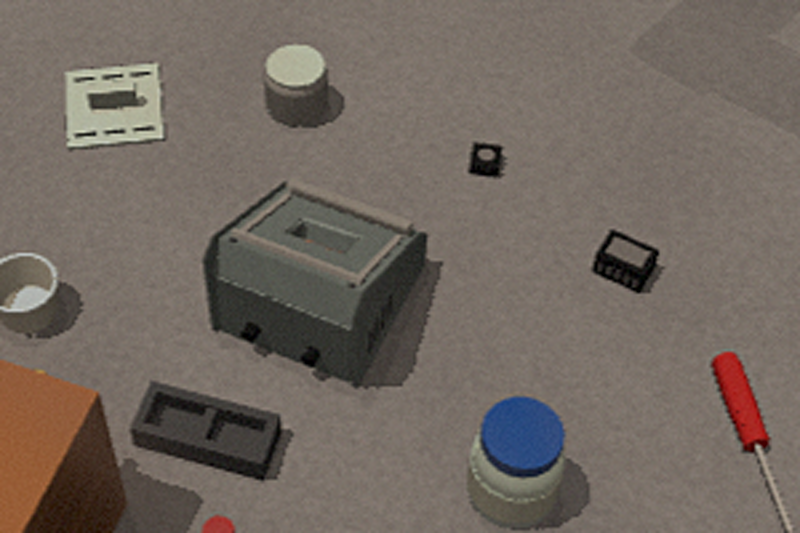

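```bash
cat > fit.py <<'E'
from h import *
from scipy.optimize import minimize
A=np.radians(28)
def box(x,y,z0,z1): return np.array([[i,j,k] for i in(-x/2,x/2) for j in(-y/2,y/2) for k in(z0,z1)])
def Rz(t): return np.array([[np.cos(t),-np.sin(t),0],[np.sin(t),np.cos(t),0],[0,0,1]])
RP=np.array([[np.cos(A),0,-np.sin(A)],[0,1,0],[np.sin(A),0,np.cos(A)]])
def panel(P): return np.asarray(P)@RP.T+[0,0,.085]
COVER=[box(.11,.1,0,.005),box(.014,.05,.005,.031)]
BLOCK=[box(.036,.05,0,.028)]
PANEL=[panel(box(.15,.136,0,0))]
def world(V,p,z=0): return V@Rz(p[2]).T+[p[0],p[1],z]
def render(c,parts,p,z=0):
    m=np.zeros((420*4,560*4),np.uint8)
    for V in parts:
        h=cv2.convexHull(((proj(c,world(V,p,z))+.5)*4-.5).astype(np.float32))
        cv2.fillConvexPoly(m,np.round(h*16).astype(np.int32),255,shift=4)
    return cv2.resize(m,(560,420),interpolation=cv2.INTER_AREA)/255.
def fit(label,parts,p0,cams,z=0):
    obs=[]
    for n,c in cams:
        r=spotter.masks_of(label,n)
        if r: obs.append((c,cv2.GaussianBlur(r[0]['region'].astype(float),(5,5),1),n,r[0]['score']))
    def cost(p): return sum(np.sum((cv2.GaussianBlur(render(c,parts,p,z),(5,5),1)-m)**2) for c,m,_,_ in obs)
    p=np.array(p0,float)
    for s in (.02,.006): 
        r=minimize(cost,p,method='Nelder-Mead',options=dict(initial_simplex=p+np.vstack([np.zeros(3),np.diag([s,s,s*10])]),maxiter=150)); p=r.x
    print(label,p.round(4),'yaw deg',np.degrees(p[2]).round(1),'cost',round(r.fun,1),'pix',[round(m.sum()) for _,m,_,_ in obs],[round(float(s),2) for *_,s in obs])
    return p
E
python3 - <<'E'
from fit import *
cams=[(n,vision.capture(n)) for n in('scene','top')]
pb=fit('block',BLOCK,[.507,.265,-.1],cams)
pc=fit('cover',COVER,[.475,-.275,.4],cams)
pp=fit('panel',PANEL,[.62,.01,-.08],cams)
for n in (0,1): 
    fit('block',BLOCK,pb,cams[n:n+1]); fit('cover',COVER,pc,cams[n:n+1]);fit('panel',PANEL,pp,cams[n:n+1])
pickle.dump((pb,pc,pp,cams),open('p.pkl','wb'))
def R2(x,y,z=0): return panel(np.array([[-x,-y,z],[x,-y,z],[x,y,z],[-x,y,z]])*1.)
out=[]
for (n,c),(u,v) in zip(cams,((225,180),(240,160))):
    S=7; W,H=(105,85) if n=='scene' else (90,85)
    im=cv2.resize(c['pixels'][v:v+H,u:u+W,::-1],None,fx=S,fy=S,interpolation=cv2.INTER_CUBIC)
    for P,col in ((R2(.0195,.0265),(0,0,255)),(R2(.075,.068),(0,255,0)),(R2(.0565,.054),(255,255,0))):
        q=((proj(c,world(P,pp))-[u,v]+.5)*S-.5)
        cv2.polylines(im,[np.round(q).astype(int)],True,col,1)
    cv2.imwrite(f'pics/ov_{n}.png',im)
E
```

```text
block [ 0.5045  0.2711 -0.0376] yaw deg -2.2 cost 762.1 pix [496, 260] [0.67, 0.64]
cover [ 0.4777 -0.2807  0.4795] yaw deg 27.5 cost 36.2 pix [1019, 1490] [0.67, 0.73]
panel [ 0.6289  0.0091 -0.1027] yaw deg -5.9 cost 869.4 pix [2534, 2909] [0.57, 0.62]
block [-1.036   0.0806 -0.0071] yaw deg -0.4 cost 417.4 pix [496] [0.67]
cover [ 0.4753 -0.2827  0.4935] yaw deg 28.3 cost 13.4 pix [1019] [0.67]
panel [ 0.6468  0.001  -0.1458] yaw deg -8.4 cost 712.9 pix [2534] [0.57]
block [ 0.5049  0.2715 -0.2101] yaw deg -12.0 cost 1.4 pix [260] [0.64]
cover [ 0.4787 -0.2795  0.4822] yaw deg 27.6 cost 4.2 pix [1490] [0.73]
panel [ 0.6285  0.0106 -0.095 ] yaw deg -5.4 cost 100.8 pix [2909] [0.62]
```

View pics/ov_top.png

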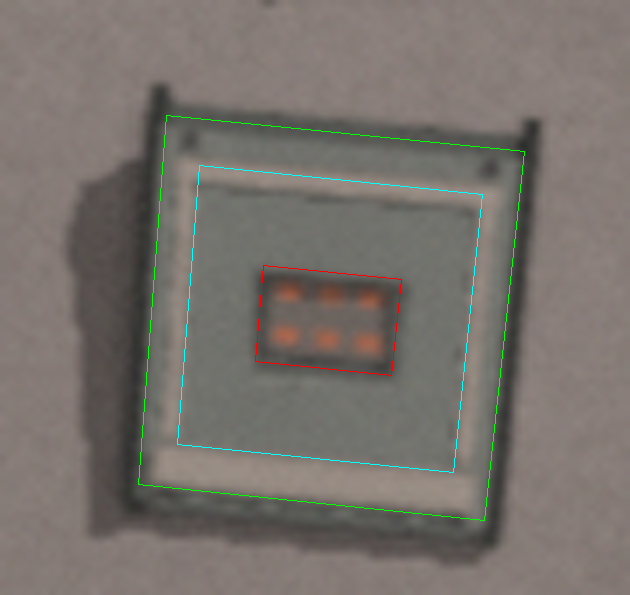

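View pics/ov_scene.png

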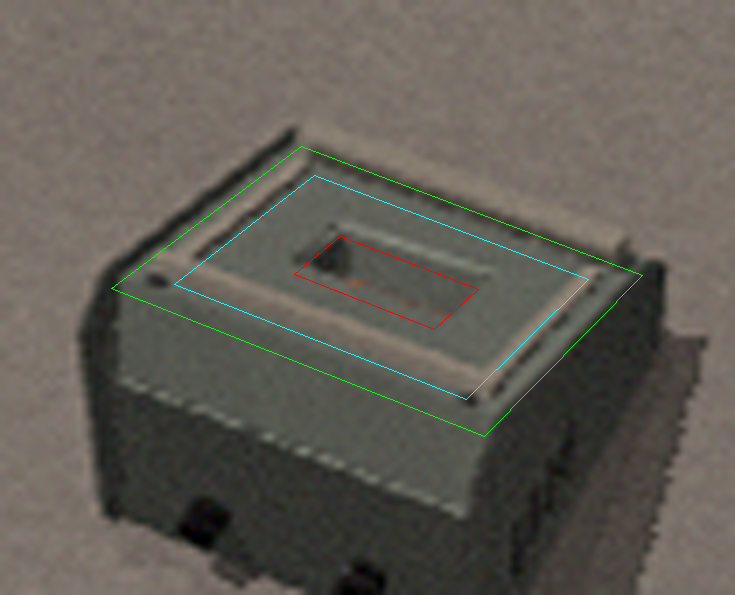

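```bash
cat > pfit.py <<'E'
from fit import *
from scipy.ndimage import map_coordinates, gaussian_filter
t=np.linspace(-1,1,60)[:,None]; w=.0025
def line(a,b,off):  # edge a-b, off: direction toward beige
    a,b,off=map(np.array,(a,b,off)); P=(a+b)/2+t*(b-a)/2*.85
    return panel(P+off*w),panel(P-off*w)
L=[line([.0565,-.05,.005],[.0565,.05,.005],[1.,0,0]),line([-.0485,-.05,.012],[-.0485,.05,.012],[-1.,0,0]),
   line([-.04,.054,.003],[.05,.054,.003],[0,1.,0]),line([-.04,-.054,.003],[.05,-.054,.003],[0,-1.,0])]
def pfit(cams,p0):
    D=[(c,gaussian_filter(c['pixels'][:,:,0].astype(float)-c['pixels'][:,:,1],.6)) for _,c in cams]
    def s(c,d,V,p):
        q=proj(c,world(V,p)); return map_coordinates(d,[q[:,1],q[:,0]],order=1,mode='nearest').mean()
    terms=lambda p:[s(c,d,a,p)-s(c,d,b,p) for c,d in D for a,b in L]
    f=lambda p:-sum(terms(p))
    best=min(((f(p0+[i*.003,j*.003,k*.03]),i,j,k) for i in range(-6,7) for j in range(-4,5) for k in range(-2,3)))
    p=p0+np.array(best[1:])*[.003,.003,.03]
    r=minimize(f,p,method='Nelder-Mead',options=dict(initial_simplex=p+np.vstack([np.zeros(3),np.diag([.002,.002,.02])])))
    print(r.x.round(4),np.degrees(r.x[2]).round(1),np.round(terms(r.x),1)); return r.x
E
python3 - <<'E'
from pfit import *
pb,pc,pp,cams=pickle.load(open('p.pkl','rb'))
p=pfit(cams,pp); pfit(cams[:1],pp); pfit(cams[1:],pp)
for q in spotter.masks_of('block','scene'): print(q['score'],q['position'])
r=[q for q in spotter.masks_of('block','scene') if 370<q['position'][0]<410][0]['region'].astype(float)
print('block scene centroid', np.argwhere(r).mean(0)[::-1], 'model', [np.argwhere(render(cams[0][1],BLOCK,[.5049,.2715,-.21])>.5).mean(0)[::-1]])
pickle.dump(p,open('panel.pkl','wb'))
def R2(x,y,z=0,x0=None): return panel(np.array([[-x if x0 is None else x0,-y,z],[x,-y,z],[x,y,z],[-x if x0 is None else x0,y,z]])*1.)
ims=[]
for (n,c),(u,v) in zip(cams,((225,180),(240,160))):
    S=5; W,H=75,85
    if n=='scene': W=105
    im=cv2.resize(c['pixels'][v:v+H,u:u+W,::-1],None,fx=S*.85,fy=S*.85,interpolation=cv2.INTER_CUBIC)
    S*=.85
    for P,col in ((R2(.0195,.0265),(0,0,255)),(R2(.0225,.0295),(0,0,255)),(R2(.0565,.054,.003,-.0485),(255,255,0))):
        cv2.polylines(im,[np.round((proj(c,world(P,p))-[u,v]+.5)*S-.5).astype(int)],True,col,1)
    ims.append(im)
cv2.imwrite('pics/ov2.png',np.hstack(ims))
E
```

```text
[ 0.6235  0.0094 -0.0839] -4.8 [4.4 1.8 9.5 8.5 7.6 5.9 7.  6.3]
[ 0.6219  0.0098 -0.0748] -4.3 [6.9 1.4 9.7 8.4]
[ 0.625   0.0097 -0.0939] -5.4 [7.9 7.5 6.8 6.8]
0.67 [438.2, 282.7]
0.61 [392.7, 224.6]
block scene centroid [393.98963731 227.53108808] model [array([394.51262626, 228.45454545])]
```

View pics/ov2.png

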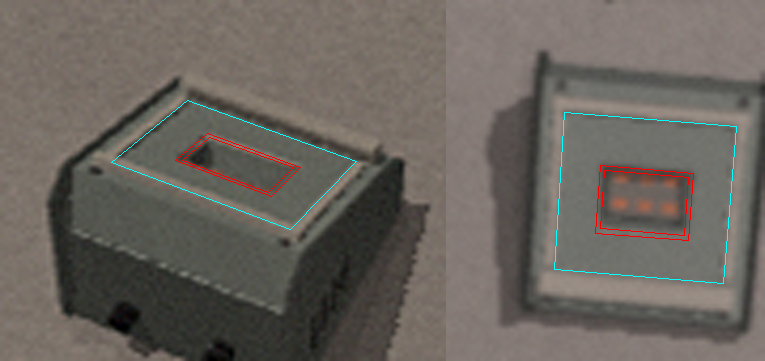

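```bash
cat > go.py <<'E'
from fit import *
from scipy.spatial.transform import Rotation as Ro
def st(): return robot.state()
def plan(*goals):
    """goals: (x,y,z,yaw_deg of the thing whose y the fingers close along); prints turn, then shifts in the turned tool frame"""
    s=st(); R=Ro.from_rotvec(s['orientation']).as_matrix(); p=s['tcp_pos']
    print('t',round(s['time'],2),'tcp',p.round(4),'F',s['contact_force'].round(1),'gap',round(s['finger_gap'],4),'q6',s['q'].round(2))
    for g in goals:
        yd=np.arctan2(R[1,1],R[0,1]); want=np.radians(g[3]+90)
        d=(want-yd+np.pi/2)%np.pi-np.pi/2
        R=R@Rz(-d)  # tool z down: world +d = tool -d
        sh=R.T@(np.array(g[:3])-p)*100; p=np.array(g[:3])
        print('turn',round(-np.degrees(d),1),'shift cm',sh.round(2))
    print('tool x in world',R[:,0].round(3),'y',R[:,1].round(3),'z',R[:,2].round(3))
def pan(P):
    pp=pickle.load(open('panel.pkl','rb')); return world(panel(np.atleast_2d(P)),pp)[0]
E
python3 - <<'E'
from go import *
plan((.5047,.2713,.10,-12),(.5047,.2713,.015,-12))
E
```

```text
t 2.0 tcp [0.2132 0.534  0.214 ] F [ 0.7 -0.6 -0.3] gap 0.0913 q6 [ 1.17  0.32  1.56  0.    1.26 -0.02]
turn -9.8 shift cm [-33.98 -19.64  11.39]
turn 0.0 shift cm [ 0.  -0.   8.5]
tool x in world [-0.978  0.208 -0.   ] y [0.208 0.978 0.   ] z [ 0.  0. -1.]
```

Request:
jog_arm --pt "0 0 0 -4.9" --pt "0 0 0 -4.9" --pt "-4.25 -2.45 0 0" --pt "-4.25 -2.45 0 0" --pt "-4.25 -2.45 0 0" --pt "-4.25 -2.45 0 0" --pt "-4.25 -2.45 0 0" --pt "-4.25 -2.45 0 0" --pt "-4.25 -2.45 0 0" --pt "-4.25 -2.45 0 0" --pt "0 0 4 0" --pt "0 0 4 0" --claw 100

```text
time: 3.2
tcp_pos: [0.5074, 0.2709, 0.1341]
orientation: [0.332, 3.121, 0.004]
contact_force: [-0.0, 1.0, -0.2]
finger_gap: 0.0911
finger_force: 0.0
```

```bash
python3 - <<'E'
from go import *
plan((.5047,.2713,.10,-12),(.5047,.2713,.015,-12))
E
```

```text
t 3.2 tcp [0.5074 0.2709 0.1341] F [-0.   1.  -0.2] gap 0.0911 q6 [ 0.47  0.38  1.69  0.    1.07 -0.89]
turn -0.2 shift cm [ 0.28 -0.02  3.41]
turn -0.0 shift cm [ 0.03 -0.02  8.5 ]
tool x in world [-0.978  0.208 -0.003] y [0.208 0.978 0.003] z [ 0.004  0.002 -1.   ]
```

Request:
jog_arm --pt "0 0 4 0" --pt "0 0 3 0" --pt "0 0 2 0" --pt "0 0 0 0" --pt "0 0 0 0"

```text
time: 3.7
tcp_pos: [0.5055, 0.2721, 0.0443]
orientation: [0.327, 3.124, 0.0]
contact_force: [0.8, 0.0, 0.5]
finger_gap: 0.0916
finger_force: 0.0
```

```bash
python3 - <<'E'
from go import *
plan((.5047,.2713,.015,-12))
E
```

```text
t 3.7 tcp [0.5055 0.2721 0.0443] F [0.8 0.  0.5] gap 0.0916 q6 [ 0.47  0.47  1.79  0.    0.87 -0.89]
turn 0.0 shift cm [ 0.07 -0.09  2.93]
tool x in world [-0.978  0.208 -0.   ] y [0.208 0.978 0.   ] z [ 0.  0. -1.]
```

Request:
jog_arm --pt "0.1 -0.1 1.5 0" --pt "0 0 1.4 0" --pt "0 0 0 0"

```text
time: 4.0
tcp_pos: [0.5039, 0.2711, 0.0153]
orientation: [-0.327, -3.124, 0.0]
contact_force: [0.3, -0.8, -0.1]
finger_gap: 0.0912
finger_force: 0.0
```

Request:
jog_arm --pt "0 0 0 0" --pt "0 0 0 0" --pt "0 0 0 0" --pt "0 0 0 0" --pt "0 0 0 0" --pt "0 0 0 0" --claw 0 --newtons 8

```text
time: 4.6
tcp_pos: [0.5041, 0.2711, 0.0152]
orientation: [0.327, 3.124, 0.0]
contact_force: [-0.1, 0.0, 2.3]
finger_gap: 0.0498
finger_force: 8.0
```

```bash
python3 - <<'E'
from go import *
yaw=-4.9; H=Rz(np.radians(yaw))@[1,0,0]; n=pan([0,0,1])-pan([0,0,0]); u=pan([1,0,0])-pan([0,0,0]); Z=np.array([0,0,1])
C=pan([.052,0,0]); print('C',C)
a=C-.018*H+.015*Z; b=C-.018*u+.0215*n-.0065*Z
b0=b+pan([-.034,0,0.008])-pan([0,0,0]); # over recess, 8mm lifted
d=b0-.015*n
plan(tuple(a+[0,0,.06])+(yaw,),tuple(a)+(yaw,),tuple(b)+(yaw,),tuple(b0)+(yaw,),tuple(d)+(yaw,))
print(a,b,b0,d)
E
```

```text
C [0.66922037 0.00559363 0.10941252]
t 4.6 tcp [0.5041 0.2711 0.0152] F [-0.1  0.   2.3] gap 0.0498 q6 [ 0.47  0.51  1.83  0.    0.81 -0.89]
turn -7.1 shift cm [-16.93 -25.04 -16.92]
turn -0.0 shift cm [ 0. -0.  6.]
turn -0.0 shift cm [ 0.8 -0.   1.1]
turn -0.0 shift cm [ 3.38 -0.01  0.89]
turn -0.0 shift cm [-0.7   0.    1.32]
tool x in world [-0.996  0.085 -0.   ] y [0.085 0.996 0.   ] z [ 0.  0. -1.]
[0.65128616 0.00713114 0.12441252] [0.64332507 0.00777112 0.11344541] [0.60966786 0.01060129 0.10454695] [0.61668516 0.01001122 0.09130274]
```

Request:
jog_arm --pt "0 0 -3 -7.1" --pt "0 0 -5 0" --pt "0 0 -5 0" --pt "0 0 -3.9 0" --pt "-2.42 -3.58 0 0" --pt "-2.42 -3.58 0 0" --pt "-2.42 -3.58 0 0" --pt "-2.42 -3.58 0 0" --pt "-2.42 -3.58 0 0" --pt "-2.42 -3.58 0 0" --pt "-2.42 -3.58 0 0" --pt "0 0 0 0"

```text
time: 5.8
tcp_pos: [0.6535, 0.002, 0.1829]
orientation: [0.141, 3.138, -0.003]
contact_force: [0.1, 0.8, -1.1]
finger_gap: 0.0503
finger_force: 8.0
```

```bash
python3 - <<'E'
from go import *
plan((.6513,.0071,.1244,-4.9))
c=vision.capture('top'); cv2.imwrite('pics/t1.png',cv2.resize(c['pixels'][130:300,200:400,::-1],None,fx=3,fy=3))
E
```

```text
t 5.8 tcp [0.6535 0.002  0.1829] F [ 0.1  0.8 -1.1] gap 0.0503 q6 [-0.01  0.46  1.42 -0.    1.26 -1.49]
turn -0.2 shift cm [0.27 0.5  5.85]
tool x in world [-0.996  0.085 -0.001] y [ 0.085  0.996 -0.002] z [ 0.001 -0.002 -1.   ]
```

Request:
jog_arm --pt "0 0 3.5 0" --pt "0 0 0 0" --pt "0 0 0 0"

```text
time: 6.15
tcp_pos: [0.6506, 0.008, 0.1485]
orientation: [-0.131, -3.136, -0.0]
contact_force: [0.7, -0.5, 0.0]
finger_gap: 0.0501
finger_force: 8.0
```

```bash
python3 - <<'E'
from go import *
plan((.6513,.0071,.1244,-4.9))
E
```

```text
t 6.15 tcp [0.6506 0.008  0.1485] F [ 0.7 -0.5  0. ] gap 0.0501 q6 [-0.01  0.48  1.47  0.    1.19 -1.49]
turn 0.1 shift cm [-0.09 -0.09  2.41]
tool x in world [-0.996  0.085  0.002] y [0.085 0.996 0.   ] z [-0.002  0.    -1.   ]
```

Request:
jog_arm --pt "0 0 1.2 0" --pt "-0.1 -0.1 1.1 0" --pt "0 0 0 0" --newtons 6

```text
time: 6.45
tcp_pos: [0.6517, 0.0065, 0.1249]
orientation: [-0.133, -3.137, -0.001]
contact_force: [0.9, 0.1, -1.3]
finger_gap: 0.0497
finger_force: 6.0
```

Request:
jog_arm --pt "0.18 0 0.22 0" --pt "0.17 0 0.22 0" --pt "0.16 0 0.22 0" --pt "0 0 0 0"

```text
time: 6.85
tcp_pos: [0.6466, 0.0062, 0.1187]
orientation: [-0.133, -3.137, 0.0]
contact_force: [-0.3, 0.7, -1.0]
finger_gap: 0.0505
finger_force: 6.0
```

Request:
jog_arm --pt "0.15 0 0.22 0" --pt "0.14 0 0.24 0" --pt "0 0 0.1 0" --pt "0 0 0 0"

```text
time: 7.25
tcp_pos: [0.644, 0.0066, 0.1139]
orientation: [-0.133, -3.138, 0.0]
contact_force: [-1.6, 0.7, 2.0]
finger_gap: 0.05
finger_force: 6.0
```

```bash
python3 - <<'E'
from go import *
plan((.6433,.0078,.1134,-4.9))
a=vision.capture('top')['pixels'][150:250,230:330,::-1]; b=vision.capture('scene')['pixels'][160:260,220:340,::-1]
cv2.imwrite('pics/t2.png',np.hstack([cv2.resize(i,None,fx=3.6,fy=3.6,interpolation=cv2.INTER_CUBIC) for i in (a,b)]))
E
```

```text
t 7.25 tcp [0.644  0.0066 0.1139] F [-1.6  0.7  2. ] gap 0.05 q6 [-0.01  0.5   1.54 -0.    1.1  -1.49]
turn 0.0 shift cm [0.08 0.12 0.05]
tool x in world [-0.996  0.085  0.001] y [ 0.085  0.996 -0.   ] z [-0.001  0.    -1.   ]
```

View pics/t2.png

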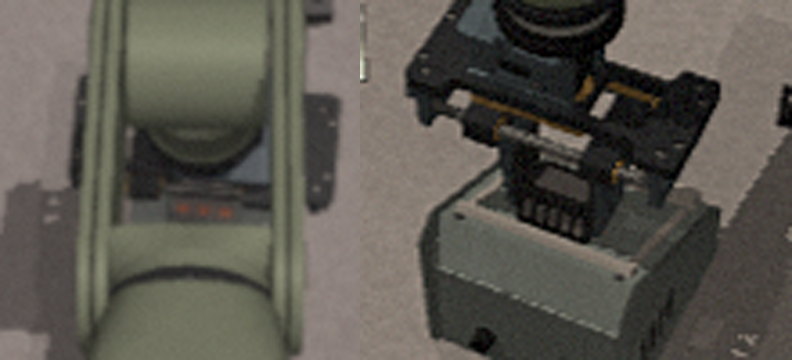

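Request:
jog_arm --pt "0.1 0 0.2 0" --pt "0 0 0 0"

```text
time: 7.55
tcp_pos: [0.6435, 0.0066, 0.1119]
orientation: [0.133, 3.138, -0.0]
contact_force: [-2.7, -0.9, 3.6]
finger_gap: 0.0498
finger_force: 6.0
```

Request:
jog_arm --pt "0.1 0 0.2 0" --pt "0 0 0 0"

```text
time: 7.75
tcp_pos: [0.6428, 0.0067, 0.1097]
orientation: [0.133, 3.138, -0.0]
contact_force: [-1.1, -0.6, 2.2]
finger_gap: 0.05
finger_force: 6.0
```

```bash
python3 - <<'E'
from go import *
plan((.6433,.0078,.1134,-4.9))
b=vision.capture('scene')['pixels'][185:245,250:330,::-1]
cv2.imwrite('pics/t3.png',cv2.resize(b,None,fx=8,fy=8,interpolation=cv2.INTER_CUBIC))
E
```

```text
t 7.75 tcp [0.6428 0.0067 0.1097] F [-1.1 -0.6  2.2] gap 0.05 q6 [-0.01  0.5   1.55 -0.    1.09 -1.49]
turn 0.0 shift cm [-0.04  0.12 -0.37]
tool x in world [-0.996  0.085 -0.001] y [ 0.085  0.996 -0.   ] z [ 0.001 -0.    -1.   ]
```

View pics/t3.png

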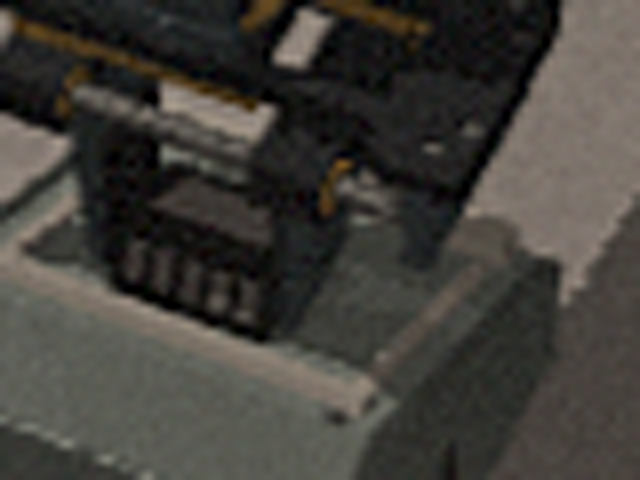

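```bash
python3 - <<'E'
from go import *
c=vision.capture('scene'); yaw=np.radians(-4.9); C=pan([.053,0,0])
M=Rz(yaw)
for t in (0,10,20,28,33):
    a=np.radians(t); u=np.array([np.cos(a),0,np.sin(a)]); n=np.array([-np.sin(a),0,np.cos(a)])
    pts=[ -0*u, .028*n, .028*n-.036*u]
    q=[((proj(c,C+M@(p+[0,y,0]))[0]-[250,185])*8).round(0) for p in pts for y in(.025,-.025)]
    print(t,np.array(q).astype(int).tolist())
E
```

```text
0 [[254, 358], [98, 300], [253, 299], [95, 240], [307, 209], [150, 152]]
10 [[254, 358], [98, 300], [261, 288], [102, 229], [313, 212], [157, 156]]
20 [[254, 358], [98, 300], [268, 278], [110, 220], [317, 220], [163, 164]]
28 [[254, 358], [98, 300], [273, 273], [116, 215], [319, 230], [165, 174]]
33 [[254, 358], [98, 300], [276, 270], [119, 212], [320, 237], [166, 181]]
```

```bash
python3 - <<'E'
from go import *
c=vision.capture('scene')
ms=[q for q in spotter.masks_of('block','scene') if abs(q['position'][0]-275)<20 and q['region'].sum()<900]
for q in ms: print(q['score'],q['position'],q['region'].sum())
m=ms[0]['region']; ys,xs=np.nonzero(m); print(xs.min(),xs.max(),ys.min(),ys.max())
pp=pickle.load(open('panel.pkl','rb'))
cv2.imwrite('pics/m.png',m.astype(np.uint8)*255)
B=box(.036,.050,0,.028)
gm=cv2.GaussianBlur(m.astype(float),(5,5),1)
def mk(v):
    x,y,z,t=v; a=np.radians(t-0); R=np.array([[np.cos(a),0,-np.sin(a)],[0,1,0],[np.sin(a),0,np.cos(a)]])
    return [panel(B@R.T+[x,y,z])]
for z in (0,.003):
  for t in (-8,0,8):
    f=lambda v:np.sum((cv2.GaussianBlur(render(c,mk([v[0],v[1],z,t]),pp),(5,5),1)-gm)**2)
    r=minimize(f,[.034,0],method='Nelder-Mead',options=dict(initial_simplex=[[.034,0],[.028,0],[.034,.006]])); print(z,t,r.x.round(4),round(r.fun,1))
s=st(); 
d=np.linalg.inv(RP)@(Rz(-pp[2])@(s['tcp_pos']-[pp[0],pp[1],.085])); print('tcp in panel',d.round(4))
E
```

```text
0.91 [274.2, 213.7] 330
264 283 205 227
0 -8 [ 0.023  -0.0071] 56.3
0 0 [ 0.0261 -0.007 ] 50.5
0 8 [ 0.029  -0.0072] 47.7
0.003 -8 [ 0.0292 -0.0055] 58.9
0.003 0 [ 0.0316 -0.0051] 52.8
0.003 8 [ 0.0341 -0.0054] 49.5
tcp in panel [ 0.0288 -0.0011  0.0127]
```

Request:
jog_arm --pt "0.14 0.1 -0.26 0" --pt "0.88 0 0.47 0" --pt "0.88 0 0.47 0" --pt "0.88 0 0.47 0" --pt "0 0 0 0" --pt "0 0 0 0"

```text
time: 8.55
tcp_pos: [0.6146, 0.0102, 0.0982]
orientation: [0.133, 3.139, 0.0]
contact_force: [0.2, -0.1, -1.2]
finger_gap: 0.0501
finger_force: 6.0
```

Request:
jog_arm --pt "-0.14 0 0.26 0" --pt "-0.09 0 0.18 0" --pt "0 0 0 0"

```text
time: 8.85
tcp_pos: [0.6174, 0.0099, 0.0935]
orientation: [-0.133, -3.139, -0.0]
contact_force: [-0.1, 0.4, -0.6]
finger_gap: 0.05
finger_force: 6.0
```

```bash
cat >> go.py <<'E'
def tp():
    pp=pickle.load(open('panel.pkl','rb')); s=st()
    f=lambda v:np.linalg.inv(RP)@(Rz(-pp[2])@v)
    print('tcp in panel mm',(f(s['tcp_pos']-[pp[0],pp[1],.085])*1e3).round(1),'F in panel',f(s['contact_force']).round(1),'F',s['contact_force'].round(1))
E
python3 -c "
from go import *
tp()"
```

```text
tcp in panel mm [-1.3 -0.  10.3] F in panel [-0.4  0.4 -0.5] F [-0.1  0.4 -0.6]
```

Request:
jog_arm --pt "-0.05 0 0.1 0" --pt "-0.05 0 0.09 0" --pt "0 0 0 0"

```text
time: 9.15
tcp_pos: [0.6182, 0.0099, 0.0918]
orientation: [-0.133, -3.139, -0.0]
contact_force: [0.0, -0.8, -0.5]
finger_gap: 0.0504
finger_force: 6.0
```

```bash
python3 -c "
from go import *
tp()"
```

```text
tcp in panel mm [-1.5 -0.   8.5] F in panel [-0.1 -0.8 -0.5] F [ 0.  -0.8 -0.5]
```

Request:
jog_arm --pt "0 0 0 0" --pt "0 0 0 0" --pt "0 0 0 0" --pt "0 0 0 0" --claw 62

```text
time: 9.55
tcp_pos: [0.6183, 0.0098, 0.0921]
orientation: [0.133, 3.138, 0.0]
contact_force: [0.7, -0.7, 0.2]
finger_gap: 0.0566
finger_force: 0.0
```

```bash
python3 - <<'E'
from go import *
tp()
b=vision.capture('scene')['pixels'][185:245,235:315,::-1]
cv2.imwrite('pics/t4.png',cv2.resize(b,None,fx=8,fy=8,interpolation=cv2.INTER_CUBIC))
E
```

```text
tcp in panel mm [-1.3 -0.   8.7] F in panel [ 0.8 -0.7 -0.2] F [ 0.7 -0.7  0.2]
```

View pics/t4.png

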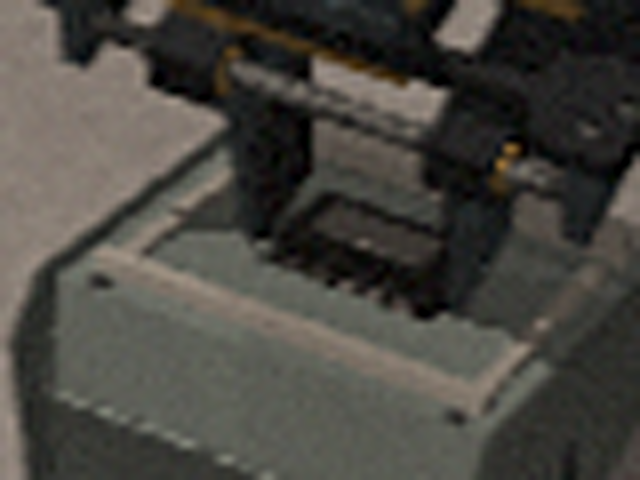

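Request:
jog_arm --pt "0 0 -2.5 0" --pt "0 0 -2.5 0" --pt "0 0 0 0" --pt "0 0 0 0" --pt "0 0 0 0" --pt "0 0 0 0" --claw 0 --newtons 20

```text
time: 10.2
tcp_pos: [0.6174, 0.0098, 0.1406]
orientation: [-0.133, -3.136, 0.0]
contact_force: [0.1, 0.1, -0.2]
finger_gap: 0.0116
finger_force: 0.0
```

```bash
python3 - <<'E'
from go import *
H=Rz(np.radians(-4.9))@[1,0,0]
a=pan([0,0,.014])-.016*H; b=pan([0,0,0])-.016*H
plan(tuple(a)+(-4.9,),tuple(b)+(-4.9,)); tp()
E
```

```text
t 10.2 tcp [0.6174 0.0098 0.1406] F [ 0.1  0.1 -0.2] gap 0.0116 q6 [-0.    0.44  1.57  0.    1.13 -1.49]
turn 0.0 shift cm [1.64 0.01 4.33]
turn 0.0 shift cm [-0.66  0.    1.23]
tool x in world [-0.996  0.085  0.002] y [ 0.085  0.996 -0.   ] z [-0.002  0.    -1.   ]
tcp in panel mm [20.7 -0.1 52. ] F in panel [ 0.   0.1 -0.2] F [ 0.1  0.1 -0.2]
```

Request:
jog_arm --pt "1.6 0 1.5 0" --pt "0 0 1.5 0" --pt "0 0 1.3 0" --pt "0 0 0 0" --pt "0 0 0 0"

```text
time: 10.7
tcp_pos: [0.6024, 0.0112, 0.0986]
orientation: [-0.133, -3.138, -0.0]
contact_force: [-0.6, 0.2, 0.6]
finger_gap: 0.0004
finger_force: 0.0
```

Request:
jog_arm --pt "-0.14 0 0.26 0" --pt "-0.14 0 0.26 0" --pt "0 0 0 0"

```text
time: 11.0
tcp_pos: [0.6057, 0.011, 0.0943]
orientation: [0.133, 3.137, 0.0]
contact_force: [-0.0, -0.2, 1.8]
finger_gap: 0.0006
finger_force: 0.9
```

Request:
jog_arm --pt "-0.14 0 0.26 0" --pt "-0.12 0 0.22 0" --pt "0 0 0 0"

```text
time: 11.3
tcp_pos: [0.6083, 0.0107, 0.0895]
orientation: [0.133, 3.137, 0.0]
contact_force: [0.9, 0.6, 4.8]
finger_gap: 0.0006
finger_force: 1.9
```

```bash
python3 - <<'E'
from go import *
H=Rz(np.radians(-4.9))@[1,0,0]
b=pan([0,0,0])-.016*H
plan(tuple(b)+(-4.9,)); tp()
E
```

```text
t 11.3 tcp [0.6083 0.0107 0.0895] F [0.9 0.6 4.8] gap 0.0006 q6 [-0.    0.47  1.66  0.    1.01 -1.49]
turn 0.0 shift cm [0.08 0.   0.45]
tool x in world [-0.996  0.085 -0.002] y [0.085 0.996 0.   ] z [ 0.002  0.    -1.   ]
tcp in panel mm [-11.3   0.   11.2] F in panel [3.  0.7 3.9] F [0.9 0.6 4.8]
```

Request:
jog_arm --pt "-0.1 0 0.18 0" --pt "-0.1 0 0.18 0" --pt "0 0 0 0"

```text
time: 11.6
tcp_pos: [0.6101, 0.0106, 0.0862]
orientation: [0.133, 3.137, 0.0]
contact_force: [-1.4, 0.7, 5.1]
finger_gap: 0.0003
finger_force: 2.8
```

Request:
jog_arm --pt "-0.05 0 0.09 0" --pt "0 0 0.1 0" --pt "0 0 0 0"

```text
time: 11.9
tcp_pos: [0.6103, 0.0105, 0.0858]
orientation: [0.133, 3.137, 0.0]
contact_force: [-4.9, 0.8, 14.9]
finger_gap: 0.0008
finger_force: 7.2
```

```bash
python3 -c "
from go import *
tp()"
```

```text
tcp in panel mm [-11.3  -0.    6.9] F in panel [ 2.6  0.4 15.4] F [-4.9  0.8 14.9]
```

Request:
jog_arm --pt "0 0 0.1 0" --pt "0 0 0 0" --pt "0 0 0 0"

```text
time: 12.2
tcp_pos: [0.6104, 0.0106, 0.0856]
orientation: [0.133, 3.137, 0.0]
contact_force: [-5.1, 0.2, 18.8]
finger_gap: -0.0001
finger_force: 9.3
```

Request:
jog_arm --pt "0.1 0 -0.5 0" --pt "0 0 -4 0" --pt "0 0 -5 0" --pt "3 -3 -2 0" --pt "3 -4 0 0" --pt "3 -4 0 0" --pt "3 -4 0 0" --pt "0 -5 0 0" --pt "0 -5 0 0" --pt "0 -4 0 0" --pt "0 0 0 0" --pt "0 0 0 0" --claw 100

```text
time: 13.4
tcp_pos: [0.4644, -0.2684, 0.1967]
orientation: [-0.136, -3.137, -0.002]
contact_force: [0.0, 0.6, 0.9]
finger_gap: 0.0909
finger_force: 0.0
```

```bash
python3 - <<'E'
from pfit import *; from go import *
cams=[(n,vision.capture(n)) for n in('scene','top')]
ims=[cv2.resize(cams[0][1]['pixels'][180:260,225:325,::-1],(400,320),interpolation=cv2.INTER_CUBIC),cv2.resize(cams[1][1]['pixels'][160:240,240:340,::-1],(400,320),interpolation=cv2.INTER_CUBIC)]
cv2.imwrite('pics/t5.png',np.hstack(ims))
pc=fit('cover',COVER,[.4777,-.2807,.48],cams)
for i in(0,1): fit('cover',COVER,[.4777,-.2807,.48],cams[i:i+1])
pfit(cams,pickle.load(open('panel.pkl','rb')))
plan((pc[0],pc[1],.10,np.degrees(pc[2])),(pc[0],pc[1],.016,np.degrees(pc[2])))
E
```

```text
cover [ 0.4777 -0.2809  0.4782] yaw deg 27.4 cost 1186.2 pix [1065, 176] [0.7, 0.75]
cover [ 0.4764 -0.282   0.4725] yaw deg 27.1 cost 8.8 pix [1065] [0.7]
cover [ 0.4914 -0.274   0.3491] yaw deg 20.0 cost 1145.6 pix [176] [0.75]
[ 0.6235  0.0095 -0.0844] -4.8 [ 4.6  1.7 10.   8.9  8.2  6.5  7.8  6.7]
t 13.7 tcp [ 0.4652 -0.267   0.1975] F [-0.3  0.2 -1.2] gap 0.0912 q6 [-0.54  0.27  1.68  0.    1.19 -2.03]
turn -32.2 shift cm [-0.47 -1.81  9.75]
turn 0.0 shift cm [ 0.  -0.   8.4]
tool x in world [-0.888 -0.46  -0.   ] y [-0.46   0.888  0.   ] z [ 0.  0. -1.]
```

View pics/t5.png

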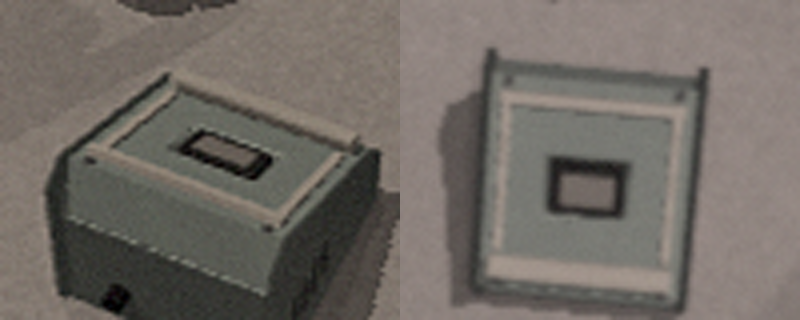

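Request:
jog_arm --pt "0 0 0 8.4" --pt "0 0 0 8.4" --pt "0 0 0 8.4" --pt "0 0 0 8.4" --pt "0 0 0 8.4" --pt "0 0 0 8.4" --pt "0 0 0 8.4" --pt "0 0 0 8.4" --pt "0 0 0 8.4" --pt "0 0 0 8.4" --pt "0 0 0 8.4" --pt "0 0 0 8.4"

```text
time: 14.9
tcp_pos: [0.4652, -0.2674, 0.1975]
orientation: [2.508, 1.892, 0.0]
contact_force: [0.1, -1.2, 0.1]
finger_gap: 0.0911
finger_force: 0.0
```

Request:
jog_arm --pt "0 0 0 8.4" --pt "0 0 0 8.4" --pt "0 0 0 8.4" --pt "0 0 0 8.4" --pt "0 0 0 8.4" --pt "0 0 0 5" --pt "0.47 1.81 3 0" --pt "0 0 4 0" --pt "0 0 2.75 0" --pt "0 0 0 0" --pt "0 0 0 0"

```text
time: 16.0
tcp_pos: [0.478, -0.2817, 0.1004]
orientation: [3.052, 0.744, 0.0]
contact_force: [1.0, 0.2, 0.8]
finger_gap: 0.0911
finger_force: 0.0
```

```bash
python3 - <<'E'
from go import *
plan((.4777,-.2809,.016,27.4))
E
```

```text
t 16.0 tcp [ 0.478  -0.2817  0.1004] F [1.  0.2 0.8] gap 0.0911 q6 [-0.55  0.38  1.78  0.    0.98  0.54]
turn -0.0 shift cm [ 0.01 -0.09  8.44]
tool x in world [0.888 0.46  0.   ] y [ 0.46  -0.888  0.   ] z [ 0. -0. -1.]
```

Request:
jog_arm --pt "0 -0.1 3 0" --pt "0 0 3 0" --pt "0 0 1.5 0" --pt "0 0 0.9 0" --pt "0 0 0 0"

```text
time: 16.5
tcp_pos: [0.4777, -0.2814, 0.0166]
orientation: [3.052, 0.743, 0.001]
contact_force: [-0.5, 0.1, -0.6]
finger_gap: 0.0913
finger_force: 0.0
```

Request:
jog_arm --pt "0 0 0 0" --pt "0 0 0 0" --pt "0 0 0 0" --pt "0 0 0 0" --pt "0 0 0 0" --pt "0 0 0 0" --claw 0 --newtons 20

```text
time: 17.1
tcp_pos: [0.477, -0.2812, 0.0161]
orientation: [3.053, 0.742, 0.0]
contact_force: [0.9, 0.5, 2.0]
finger_gap: 0.0501
finger_force: 20.0
```

Request:
jog_arm --pt "0 0 -2 0" --pt "0 0 -4 0" --pt "0 0 -4 0" --pt "0 0 -4 0" --pt "0 0 -4 0" --pt "0 0 0 0" --pt "0 0 0 0"

```text
time: 17.8
tcp_pos: [0.4768, -0.2811, 0.196]
orientation: [3.052, 0.742, 0.001]
contact_force: [0.3, 0.4, -3.0]
finger_gap: 0.0494
finger_force: 20.0
```

```bash
cat > cov.py <<'E'
from go import *
yaw=-4.8
def P(t,k=.0235,e=.0456,C=(.0565,.005)):
    """TCP for plate tilt t deg about bar corner"""
    a=np.radians(t); H=Rz(np.radians(yaw)); u=H@[np.cos(a),0,np.sin(a)]; n=H@[-np.sin(a),0,np.cos(a)]
    return pan([C[0],0,C[1]])-e*u+k*n-[0,0,.0075]
if __name__=='__main__':
    W=[P(0)+[0,0,.05],P(0)+[0,0,.006],P(8),P(16),P(24),P(30.85)]
    for w in W: print(w.round(4))
    plan(*[tuple(w)+(yaw,) for w in W]); tp()
E
python3 cov.py
```

```text
[0.6254 0.0093 0.1819]
[0.6254 0.0093 0.1379]
[0.6226 0.0095 0.1254]
[0.6207 0.0097 0.1185]
[0.6198 0.0097 0.1114]
[0.6198 0.0097 0.1052]
t 17.8 tcp [ 0.4768 -0.2811  0.196 ] F [ 0.3  0.4 -3. ] gap 0.0494 q6 [-0.55  0.3   1.64  0.    1.2   0.54]
turn 32.1 shift cm [ 12.38 -30.18   1.41]
turn 0.0 shift cm [-0.  -0.   4.4]
turn 0.0 shift cm [-0.28 -0.    1.26]
turn -0.0 shift cm [-0.19 -0.    0.69]
turn -0.0 shift cm [-0.09 -0.    0.71]
turn -0.0 shift cm [ 0.   -0.    0.61]
tool x in world [ 0.996 -0.084  0.   ] y [-0.084 -0.996  0.   ] z [ 0. -0. -1.]
tcp in panel mm [ -55.5 -301.8  155.2] F in panel [-1.2  0.4 -2.8] F [ 0.3  0.4 -3. ]
```

Request:
jog_arm --pt "0 0 0 8.02" --pt "0 0 0 8.02" --pt "0 0 0 8.02" --pt "0 0 0 8.02" --pt "1.55 -3.77 0 0" --pt "1.55 -3.77 0 0" --pt "1.55 -3.77 0 0" --pt "1.55 -3.77 0 0" --pt "1.55 -3.77 0 0" --pt "1.55 -3.77 0 0" --pt "1.55 -3.77 0 0" --pt "1.55 -3.77 0 0"

```text
time: 19.0
tcp_pos: [0.6245, 0.0107, 0.1928]
orientation: [3.139, -0.13, -0.009]
contact_force: [0.6, -0.5, -2.0]
finger_gap: 0.0496
finger_force: 20.0
```

Request:
jog_arm --pt "0 0 1.4 0" --pt "0 0 1.5 0" --pt "0 0 0 0" --pt "0 0 0 0" --newtons 12

```text
time: 19.4
tcp_pos: [0.6245, 0.0091, 0.165]
orientation: [3.139, -0.13, -0.006]
contact_force: [0.1, 0.5, -1.6]
finger_gap: 0.0499
finger_force: 12.0
```

```bash
python3 cov.py
```

```text
[0.6254 0.0093 0.1819]
[0.6254 0.0093 0.1379]
[0.6226 0.0095 0.1254]
[0.6207 0.0097 0.1185]
[0.6198 0.0097 0.1114]
[0.6198 0.0097 0.1052]
t 19.4 tcp [0.6245 0.0091 0.165 ] F [ 0.1  0.5 -1.6] gap 0.0499 q6 [-0.    0.43  1.52  0.    1.2   1.65]
turn 0.1 shift cm [ 0.08 -0.03 -1.69]
turn 0.0 shift cm [ 0.02 -0.    4.4 ]
turn 0.0 shift cm [-0.28 -0.    1.26]
turn -0.0 shift cm [-0.19 -0.    0.69]
turn -0.0 shift cm [-0.09 -0.    0.71]
turn -0.0 shift cm [ 0.   -0.    0.61]
tool x in world [ 0.996 -0.084 -0.004] y [-0.084 -0.996  0.   ] z [-0.004  0.    -1.   ]
tcp in panel mm [38.5 -0.3 70.2] F in panel [-0.7  0.5 -1.4] F [ 0.1  0.5 -1.6]
```

Descend to near contact, then arc down while watching force.

Request:
jog_arm --pt "0.1 0 1.4 0" --pt "0 0 1.2 0" --pt "0 0 0 0"

```text
time: 19.7
tcp_pos: [0.6248, 0.0088, 0.1384]
orientation: [3.139, -0.131, -0.008]
contact_force: [-1.0, -0.5, -1.5]
finger_gap: 0.0498
finger_force: 12.0
```

Request:
jog_arm --pt "-0.1 0 0.4 0" --pt "-0.1 0 0.4 0" --pt "-0.08 0 0.4 0" --pt "0 0 0 0"

```text
time: 20.1
tcp_pos: [0.6233, 0.0093, 0.1288]
orientation: [-3.139, 0.13, 0.001]
contact_force: [-1.3, 0.5, -0.6]
finger_gap: 0.05
finger_force: 12.0
```

Request:
jog_arm --pt "-0.1 0 0.35 0" --pt "-0.09 0 0.35 0" --pt "0 0 0 0"

```text
time: 20.4
tcp_pos: [0.6218, 0.0095, 0.1216]
orientation: [-3.139, 0.13, -0.0]
contact_force: [-0.7, -0.4, -0.7]
finger_gap: 0.0498
finger_force: 12.0
```

Request:
jog_arm --pt "-0.05 0 0.35 0" --pt "-0.04 0 0.35 0" --pt "0 0 0 0"

```text
time: 20.7
tcp_pos: [0.6208, 0.0095, 0.1143]
orientation: [-3.139, 0.13, 0.001]
contact_force: [-0.4, 0.0, -0.8]
finger_gap: 0.0496
finger_force: 12.0
```

Request:
jog_arm --pt "0 0 0.3 0" --pt "0 0 0.15 0" --pt "0 0 0 0"

```text
time: 21.0
tcp_pos: [0.6208, 0.0095, 0.1101]
orientation: [-3.139, 0.13, 0.0]
contact_force: [-0.6, -0.3, -0.6]
finger_gap: 0.0501
finger_force: 12.0
```

```bash
python3 - <<'E'
from cov import *
plan(tuple(P(30.85))+(yaw,)); tp()
E
```

```text
t 21.0 tcp [0.6208 0.0095 0.1101] F [-0.6 -0.3 -0.6] gap 0.0501 q6 [-0.    0.47  1.6   0.    1.07  1.65]
turn 0.1 shift cm [-0.1  -0.02  0.49]
tool x in world [ 0.996 -0.084 -0.   ] y [-0.084 -0.996 -0.   ] z [-0.  0. -1.]
tcp in panel mm [ 9.5 -0.2 23.4] F in panel [-0.8 -0.4 -0.3] F [-0.6 -0.3 -0.6]
```

Request:
jog_arm --pt "0 0 0.3 0" --pt "0 0 0 0"

```text
time: 21.2
tcp_pos: [0.6208, 0.0095, 0.1071]
orientation: [-3.139, 0.13, 0.0]
contact_force: [-0.6, -1.1, -0.3]
finger_gap: 0.05
finger_force: 12.0
```

Request:
jog_arm --pt "0 0 0.25 0" --pt "0 0 0 0"

```text
time: 21.4
tcp_pos: [0.621, 0.0095, 0.1062]
orientation: [-3.139, 0.13, -0.001]
contact_force: [-2.6, -0.7, 5.7]
finger_gap: 0.0498
finger_force: 12.0
```

```bash
python3 - <<'E'
from cov import *
tp()
b=vision.capture('scene')['pixels'][175:255,215:325,::-1]
cv2.imwrite('pics/t6.png',cv2.resize(b,None,fx=7,fy=7,interpolation=cv2.INTER_CUBIC))
E
```

```text
tcp in panel mm [ 7.7 -0.1 19.9] F in panel [ 0.4 -0.9  6.2] F [-2.6 -0.7  5.7]
```

View pics/t6.png

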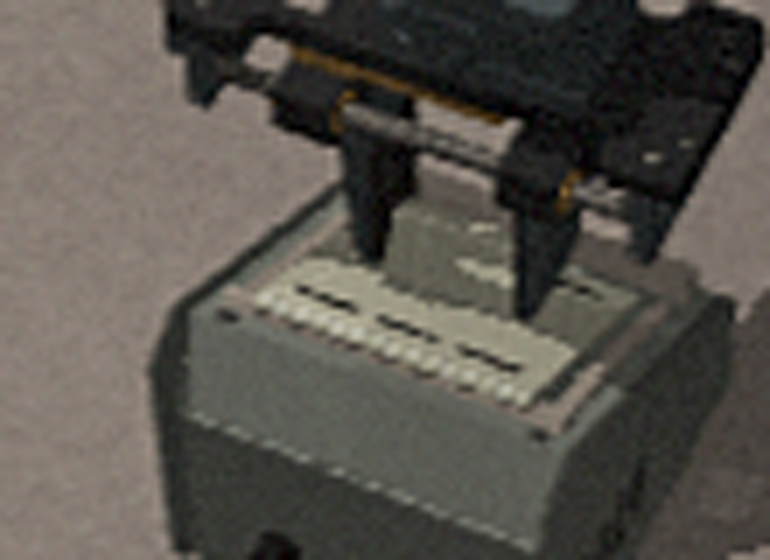

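Request:
jog_arm --pt "0 0 -0.1 0" --pt "-0.35 0 0.19 0" --pt "-0.35 0 0.19 0" --pt "0 0 0 0"

```text
time: 21.85
tcp_pos: [0.6128, 0.0102, 0.1016]
orientation: [-3.139, 0.13, 0.003]
contact_force: [-1.2, -0.1, 0.8]
finger_gap: 0.0501
finger_force: 12.0
```

```bash
python3 -c "
from go import *
tp()"
```

```text
tcp in panel mm [-1.6 -0.2 19.7] F in panel [-0.6 -0.2  1.3] F [-1.2 -0.1  0.8]
```

Request:
jog_arm --pt "-0.18 0 0.1 0" --pt "-0.09 0 0.1 0" --pt "0 0 0 0"

```text
time: 22.15
tcp_pos: [0.6121, 0.0102, 0.1012]
orientation: [-3.139, 0.13, -0.004]
contact_force: [0.7, 0.1, 6.6]
finger_gap: 0.0499
finger_force: 12.0
```

Request:
jog_arm --pt "-0.05 0 0.1 0" --pt "0 0 0 0"

```text
time: 22.35
tcp_pos: [0.6122, 0.0103, 0.1011]
orientation: [-3.139, 0.13, -0.007]
contact_force: [-0.8, 0.0, 10.3]
finger_gap: 0.0497
finger_force: 12.0
```

```bash
python3 -c "
from go import *
tp()"
```

```text
tcp in panel mm [-2.4 -0.1 19.6] F in panel [ 4.1 -0.1  9.5] F [-0.8  0.  10.3]
```

Request:
jog_arm --pt "0 0 -0.2 0" --pt "-0.18 0 0.1 0" --pt "0 0 0 0"

```text
time: 22.65
tcp_pos: [0.6088, 0.0104, 0.0995]
orientation: [3.139, -0.13, -0.0]
contact_force: [0.7, 0.4, -1.2]
finger_gap: 0.0499
finger_force: 12.0
```

```bash
python3 -c "
from go import *
tp()"
```

```text
tcp in panel mm [-6.1 -0.3 19.7] F in panel [ 0.   0.5 -1.4] F [ 0.7  0.4 -1.2]
```

Request:
jog_arm --pt "0.06 0 0.13 0" --pt "0.07 0 0.13 0" --pt "0 0 0 0"

```text
time: 22.95
tcp_pos: [0.6108, 0.0102, 0.0976]
orientation: [3.139, -0.13, 0.002]
contact_force: [1.2, -1.3, 1.5]
finger_gap: 0.0498
finger_force: 12.0
```

```bash
python3 -c "
from go import *
tp()"
```

```text
tcp in panel mm [-5.3 -0.3 17.1] F in panel [ 1.8 -1.2  0.7] F [ 1.2 -1.3  1.5]
```

Request:
jog_arm --pt "0 0 0 0" --pt "0 0 0 0" --pt "0 0 0 0" --pt "0 0 0 0" --claw 75

```text
time: 23.35
tcp_pos: [0.6099, 0.0105, 0.0973]
orientation: [-3.139, 0.13, 0.001]
contact_force: [0.1, 0.6, -0.3]
finger_gap: 0.0682
finger_force: 0.0
```

Request:
jog_arm --pt "0 0 -2 0" --pt "0 0 -4 0" --pt "0 0 -5 0" --pt "-3 3 -2 0" --pt "-3 4 0 0" --pt "-3 4 0 0" --pt "-3 4 0 0" --pt "0 5 0 0" --pt "0 5 0 0" --pt "0 4 0 0" --pt "0 0 0 0" --pt "0 0 0 0"

```text
time: 24.55
tcp_pos: [0.4662, -0.269, 0.2272]
orientation: [-3.138, 0.133, 0.001]
contact_force: [0.8, -0.1, -0.3]
finger_gap: 0.0685
finger_force: 0.0
```

```bash
python3 - <<'E'
from fit import *
cams=[(n,vision.capture(n)) for n in('scene','top')]
pp=pickle.load(open('panel.pkl','rb'))
obs=[]
for n,c in cams:
    q=spotter.masks_of('cover',n)[0]; m=q['region']; print(n,q['score'],q['position'],m.sum())
    obs.append((c,cv2.GaussianBlur(m.astype(float),(5,5),1)))
    cv2.imwrite(f'pics/f_{n}.png',np.hstack([c['pixels'][:,:,::-1],np.repeat(m[:,:,None]*255,3,2).astype(np.uint8)]))
plate=box(.11,.1,0,.005); plate[plate[:,0]<0,0]+=.0055*1  # hidden below lip
def parts(v,vis=True):
    x,y,z,t=v; a=np.radians(t); R=np.array([[np.cos(a),0,-np.sin(a)],[0,1,0],[np.sin(a),0,np.cos(a)]])
    return [panel(B@R.T+[x,y,z]) for B in (plate,COVER[1])]
def cost(v,o): return sum(np.sum((cv2.GaussianBlur(render(c,parts(v),pp),(5,5),1)-m)**2) for c,m in o)
for o in (obs,obs[:1],obs[1:]):
  for t in (0,3):
    z=.055*np.sin(np.radians(t))
    r=minimize(lambda v:cost([v[0],v[1],z,t],o),[0,0],method='Nelder-Mead',options=dict(initial_simplex=[[0,0],[.004,0],[0,.004]])); print(t,r.x.round(4),round(r.fun,1))
s=robot.state(); print(s['time'],s['tcp_pos'].round(3),s['contact_force'].round(1))
E
```

```text
scene 0.86 [279.3, 217.4] 842
top 0.66 [286.3, 205.2] 1353
0 [-0.0029 -0.0003] 70.3
3 [-0.0007 -0.    ] 32.3
0 [-0.0083 -0.0016] 28.1
3 [-0.0002 -0.0004] 21.3
0 [-0.0016  0.0005] 15.1
3 [-0.0006  0.0004] 10.0
24.75 [ 0.467 -0.267  0.228] [-0.2  0.5  0. ]
```

```bash
python3 - <<'E'
from pfit import *
cams=[(n,vision.capture(n)) for n in('scene','top')]
pp0=pickle.load(open('panel.pkl','rb'))
plate=box(.11,.1,0,.005)
lip=panel(np.array([[-.06,-.062,.012],[-.0485,-.062,.012],[-.0485,.062,.012],[-.06,.062,.012],[-.0485,-.062,.009],[-.0485,.062,.009]]))
for n,c in cams:
    m=cv2.GaussianBlur(spotter.masks_of('cover',n)[0]['region'].astype(float),(5,5),1)
    for pp in (pp0,np.array([.6219,.0098,-.0748]) if n=='scene' else np.array([.625,.0097,-.0939])):
      for t in (0,1.5,3):
        def f(v):
            a=np.radians(t);R=np.array([[np.cos(a),0,-np.sin(a)],[0,1,0],[np.sin(a),0,np.cos(a)]])
            s=render(c,[panel(B@R.T+[v[0],v[1],.055*np.sin(a)]) for B in (plate,COVER[1])],pp)
            rib=render(c,[panel(COVER[1]@R.T+[v[0],v[1],.055*np.sin(a)])],pp)
            s=np.maximum(s*(1-render(c,[lip],pp)),rib)
            return np.sum((cv2.GaussianBlur(s,(5,5),1)-m)**2)
        r=minimize(f,[0,0],method='Nelder-Mead',options=dict(initial_simplex=[[0,0],[.004,0],[0,.004]])); print(n,t,r.x.round(4),round(r.fun,1))
# profile across the stop bar: R,G,B along panel x at z=5, mean over y
for n,c in cams:
    for x in np.arange(.044,.072,.002):
        q=proj(c,world(panel([[x,y,.005] for y in np.linspace(-.04,.04,40)]),pp0))
        print(n,round(x*1e3),[round(map_coordinates(c['pixels'][:,:,k].astype(float),[q[:,1],q[:,0]],order=1).mean()) for k in range(3)])
E
```

```text
scene 0 [-0.0099 -0.0025] 18.2
scene 1.5 [-0.005  -0.0012] 13.9
scene 3 [-0.0005 -0.0003] 12.0
scene 0 [-0.0064 -0.0019] 19.2
scene 1.5 [-0.0015 -0.0008] 14.2
scene 3 [ 0.0031 -0.0001] 11.0
top 0 [-0.0011  0.0008] 3.1
top 1.5 [-0.0002  0.0006] 3.4
top 3 [0.0004 0.0006] 3.6
top 0 [-0.0028  0.0003] 4.6
top 1.5 [-0.0019  0.0004] 4.8
top 3 [-0.0011  0.0004] 5.1
scene 44 [167, 163, 142]
scene 46 [166, 163, 142]
scene 48 [166, 165, 146]
scene 50 [165, 163, 147]
scene 52 [156, 152, 138]
scene 54 [144, 137, 124]
scene 56 [138, 129, 116]
scene 58 [136, 125, 113]
scene 60 [131, 121, 109]
scene 62 [125, 115, 104]
scene 64 [120, 110, 100]
scene 66 [118, 108, 98]
scene 68 [116, 107, 98]
scene 70 [111, 106, 96]
top 44 [170, 165, 150]
top 46 [185, 179, 163]
top 48 [190, 184, 167]
top 50 [190, 185, 168]
top 52 [187, 182, 166]
top 54 [174, 169, 155]
top 56 [147, 143, 132]
top 58 [143, 135, 127]
top 60 [151, 140, 132]
top 62 [158, 146, 137]
top 64 [154, 142, 134]
top 66 [139, 131, 123]
top 68 [127, 123, 117]
top 70 [121, 120, 115]
```

Request:
jog_arm --pt "0 -4 0 0" --pt "0 -5 0 0" --pt "0 -5 0 0" --pt "3.3 -4 0 0" --pt "3.3 -4 0 0" --pt "3.3 -4 0 0" --pt "4 -2 0 0" --pt "0 0 0 0" --pt "0 0 0 0" --claw 0

```text
time: 25.85
tcp_pos: [0.6245, -0.0043, 0.2266]
orientation: [3.139, -0.127, -0.003]
contact_force: [-0.3, 0.2, -0.6]
finger_gap: 0.0011
finger_force: 0.0
```

```bash
python3 - <<'E'
from go import *
H=Rz(np.radians(-4.8))@[1,0,0]
a=pan([.048,0,.025])-.016*H; b=pan([.048,0,.006])-.016*H
plan(tuple(a)+(-4.8,),tuple(b)+(-4.8,))
E
```

```text
t 25.85 tcp [ 0.6245 -0.0043  0.2266] F [-0.3  0.2 -0.6] gap 0.0011 q6 [-0.03  0.39  1.42 -0.    1.33  1.63]
turn 0.2 shift cm [ 1.27 -1.37  9.7 ]
turn 0.0 shift cm [ 0.9  -0.    1.68]
tool x in world [ 0.996 -0.084 -0.002] y [-0.084 -0.996  0.   ] z [-0.002 -0.    -1.   ]
```

Request:
jog_arm --pt "2.2 -1.4 0 0" --pt "0 0 4 0" --pt "0 0 4 0" --pt "0 0 2.6 0" --pt "0 0 0 0" --pt "0 0 0 0"

```text
time: 26.45
tcp_pos: [0.6472, 0.0063, 0.1227]
orientation: [-3.139, 0.131, -0.001]
contact_force: [0.4, 0.6, 0.3]
finger_gap: 0.0006
finger_force: 0.0
```

Request:
jog_arm --pt "0 0 0.3 0" --pt "0 0 0.3 0" --pt "0 0 0.2 0" --pt "0 0 0 0"

```text
time: 26.85
tcp_pos: [0.6476, 0.007, 0.1138]
orientation: [-3.139, 0.13, -0.001]
contact_force: [-0.6, 0.6, 0.3]
finger_gap: 0.0005
finger_force: 0.0
```

```bash
python3 - <<'E'
from go import *
H=Rz(np.radians(-4.8))@[1,0,0]
b=pan([.048,0,.005])-.016*H
plan(tuple(b)+(-4.8,))
E
```

```text
t 26.85 tcp [0.6476 0.007  0.1138] F [-0.6  0.6  0.3] gap 0.0005 q6 [-0.01  0.5   1.53  0.    1.11  1.65]
turn 0.1 shift cm [-0.02 -0.04  0.18]
tool x in world [ 0.996 -0.084  0.   ] y [-0.084 -0.996 -0.   ] z [ 0.  0. -1.]
```

Request:
jog_arm --pt "0 0 0.2 0" --pt "0 0 0.15 0" --pt "0 0 0 0"

```text
time: 27.15
tcp_pos: [0.6483, 0.007, 0.1121]
orientation: [-3.139, 0.13, -0.004]
contact_force: [-1.9, -0.1, 7.7]
finger_gap: 0.0005
finger_force: 4.0
```

Request:
jog_arm --pt "0 0 -3 0" --pt "0 0 -5 0" --pt "0 0 -4 0" --pt "-3 3 0 0" --pt "-3 4 0 0" --pt "-3 4 0 0" --pt "-3 4 0 0" --pt "0 5 0 0" --pt "0 0 0 0" --pt "0 0 0 0"

```text
time: 28.15
tcp_pos: [0.5112, -0.1831, 0.2301]
orientation: [-3.138, 0.134, -0.0]
contact_force: [0.4, 0.4, -1.1]
finger_gap: 0.0006
finger_force: 0.0
```

```bash
python3 - <<'E'
from h import *
for n in ('scene','top'):
    vision.capture(n); q=spotter.masks_of('cover',n)[0]; print(n,q['position'],q['region'].sum())
print(robot.sign_off())
E
```

```text
scene [279.9, 214.0] 849
top [286.0, 206.7] 1376
the job is handed in; nothing more can be done
None
```

The relay block is pressed home flush in the recess, and the cover appears hooked under the lip and lying flat (camera fits, and a press near its upper edge met it at the expected height); the job was handed in at about 28 s, with no verdict returned.

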